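Nip a ball bearing in the crank-driven fixture

TASK

Lay the ball bearing flat on the bed of the nipping fixture, between the pusher and the V stop, and let go of it. Then take the crank by its loose handle sleeve and, keeping hold of the sleeve, wind the crank clockwise until the pusher has driven the bearing home into the V and nips it with a light force of about 25 N: well short of 50 N, which would mark the race, so feel for it. Let go of the sleeve and leave the bearing nipped, without shoving the other things on the bench about.

Things in the scene. Friction and masses are not known exactly. Their poses are not given: they have to be found in the camera images.
- bearing: the steel ball bearing to be nipped: a flat ring 52 mm across, 18 mm thick, hole 20 mm, 0.1 to 0.2 kg, lying flat on the bench in front and to the right; origin at the centre of its underside, z along its axis (up). A black roll of tape of about the same size (53 mm across, 19 mm thick, wide hole) lies 9 to 17 cm from it: it is not the bearing.
- bearing_center (a point): the middle of the bearing, on its axis, 9 mm above its underside
- fixture: the grey nipping fixture, fixed to the bench: a steel plate 110 x 335 mm on a plywood block 140 x 355 mm; its bed (top of the plate) is 66 mm over the bench; origin at bench height near the middle; x across the plate, y along it from the gear case (66 x 78 mm, top 106 mm over the bench, centred at y = -110 mm) to the steel V stop, z up. The pusher runs along +y on the middle line.
- v_seat (a point): nominal middle of the bearing when home in the V: on the middle line, 75 mm over the bench, 110 mm from the fixture's origin. The point is fixed to the plate, but the V stop (90 degrees, opening to -y, 22 mm tall) is bolted in slots and stands up to 5 mm nearer or farther along y, unmeasured. Its wings end 1 to 11 mm to the +y side of the point: fingers have room 25 mm short of it.
- pusher: the steel pusher head (44 mm wide, 14 mm thick, 22 mm tall, underside 1.5 mm over the bed) on a stiff spring at the end of the toothed rack; origin at the centre of its front face, which looks along the fixture's +y. It meets the bearing when its face is 26 mm behind the bearing's middle. At the start its face is 70 to 82 mm short of v_seat.
- crank (a joint): crank angle in rad, growing clockwise seen from above; at 0 the crank points along the fixture's +x. Each rad drives the pusher 8 mm (about 1 turn needed). Steady friction of 0.4 N m (about 7 N at the sleeve); it stays where it is left and holds 50 N on the pusher. With the bearing home, each 1 N at the sleeve above the running friction puts about 7 N on it; about 0.4 rad lie between touch and 50 N.
- crank_hub (a point): the crank's axis (vertical), at the top of the hub, 126 mm over the bench
- sleeve: the wooden handle sleeve on the crank's end: upright, 23 mm across, 58 mm tall, its middle (the origin) 155 mm over the bench and 55 mm from the crank's axis; it spins freely on its pin, so the hand need not turn with it. Below it the crank arm's top is 124 mm over the bench; the pin's cap ends at 188 mm.
- black_tape: roll of black tape, bystander; origin under its centre
- hex_nut_m20: steel nut 34 mm across, bystander; origin under its centre
- wrench_10: open-ended spanner 138 mm long, bystander; origin under its centre
- pine_block: block of pine 76 x 118 x 38 mm, bystander behind the fixture; origin under its centre

How it is judged:
By the outcome, as a careful person would: the job done as asked, in the order asked, and still so for the second after the job is handed in, with the robot touching nothing.
It also fails if it takes over 72 s, if anything falls off the work surface, if the arm or the gripper's body presses on something with over 40 N, if the wrist force passes 120 N, or if a joint passes its speed limit or range.

ROBOT

A 6-joint arm with a two-finger parallel gripper is mounted at the origin on a cart in front of the work surface, level with it; the furniture and walls round the work are solid. World frame = base frame: x ahead of the robot, y to its left, z up, the work surface at z = 0. Lengths are in m, angles in degrees, forces in N, time in s.
With the tool pointing down it reaches from about 0.4 to 0.825 m from the base axis. Payload 7 kg.
Tool frame: the origin (TCP) lies midway between the tips of the shut fingers; the grasp point (between the pads) lies 19 mm behind it; z points along the fingers, y is the direction in which the jaws open and shut (so a half turn about z gives the same grasp; the last joint's range is limited). The gripper opens to 88 mm and grips with 3 to 60 N. Pads are 19 mm wide; open, the fingers measure 130 mm over their backs; the gripper's body (78 mm by 193 mm) begins 47 mm behind the grasp point.
Start: joints at [88.299, 20.546, 0.682, 0, -70.136, -16.507], TCP at [0.211, 0.641, 0.227] pointing down, gripper open.
Joint ranges: [-176.03, 176.03], [-82.01, 121.73], [-58.28, 71.71], [-173.87, 95.51], [-174.79, -0.11], [-173.66, 173.66]. Speed limits (degrees/s): [136.94, 136.94, 172.46, 180, 180, 180].

INTERFACE

Orientations are given as [roll, pitch, yaw] about the fixed x, y, z axes, in that order (R = Rz(yaw) Ry(pitch) Rx(roll)).
In Python, from plant import r gives the robot as it stands. The module is installed in compiled form; this text tells all that it offers.
- The arm moves only by the tool send_rows, never from a script. Its argument "motion" is a list of rows, each an object with "travel": the shift along the tool's x, y, z in m, a list of three; "spin": the turn about the tool's z in degrees. In form: [{"travel": [tx, ty, tz], "spin": spin}, ...]. A call has 1 to 5 rows; each row shifts and turns the pose as measured when the row begins, along the tool's axes as they then stand; what a row does not reach is not made up. A row lasts 1/12 s, in which the tool goes at most 41.7 mm and 7.16 degrees, less where a joint would pass 70% of its speed; a pose out of reach is approached as far as the arm can. A call is refused whole if a number of a shift passes 0.0417 or a number of a turn 7.16, either way. A call with a gripper value outside its range is refused whole. "gripper" is the gripper command: -1 is shut, 1 is fully open, values between are in proportion, set as the call begins (left out, the last holds). The fingers move at their own pace and stop on an object; "squeeze" is the grip in N (left out, the last holds). Time passes only in rows, so rows that do not move let the fingers close. It gives the time, the measured TCP pose, the force and the opening at its end, in the units of the state.
- r.get_state(): the state, without advancing time (a new reading comes with each control period).
- r.capture(name): name is "scene" or "top" or "wrist"; returns (picture, depth): 400x640x3 uint8, blue, green, red; 400x640 float32, m along the optical axis (not along the pixel's ray), 0 where there is no reading.
- r.get_calibration(name): a dict with "fov_y" (degrees; the focal length in pixels is half the picture's height over the tangent of half this angle, whatever the lens; pixels are square), "cx", "cy" (the principal point, pixels), "origin" and "orientation" of the camera in the world. Camera axes: x right, y down, z forward; pixel columns grow to the right and rows downward; lengths in m; the calibration is good to about 2 mm. The wrist camera is an equidistant fisheye: a pixel r from the principal point sees the ray r / f radians off the axis. A picture is of the moment at which its call begins: read the wrist's pose just before it. get_calibration takes no time and is no camera call; for the wrist camera it gives the pose at the moment of the call.
- r.close_job(): hands the job in, once; it reports no verdict.
Trained networks look in the newest picture that a camera, given by its name, has taken for a name from the list of things; names that differ only in an ending like _2 or _b are one class to them, and where a whole thing is asked for, a point or a joint stands for the part that bears it (a point fixed in the world has none). Each returns a list of dicts, best first, with "conf" (0 to 1); they miss things now and then, are a little off and sometimes report something else, mostly with a low value. They report only what shows in the picture. A call takes as long as a camera call.
- r.boxes_of(camera, target): "at" ([x, y, z] in m, in the coordinates of the camera as it stood for that picture, good to about 4 mm: the middle of the surface that is visible of it).
- r.pinpoint(camera, target): "at" ([x, y, z] in m, in the coordinates of the camera as it stood for that picture, good to about 4 mm: a listed point, or the origin of a listed thing).
The state is a dict: "time_s": time; "joints": joint angles; "qd": joint speeds; "joint_torque": joint torques, N m; "tcp_pos": TCP position; "eef_rot": TCP orientation; "contact_force": force on the tool from outside, world axes, zero at the start; "moment": the same for the moment, N m; "gripper_width": finger opening in m.
Only numpy, scipy, OpenCV 4.12 (cv2) and the standard library are available. Lean on these libraries where they do the work, as an engineer would, in place of code of your own. Each camera call takes 0.05 s, during which the arm holds its last target. There are 200 camera calls.

## Working session

There is one attempt and no reset: what is moved stays moved. The work goes in short steps, Python scripts to look and compute and a tool call to move; the robot and the scene stay as the last step left them, time stands still between calls to the robot, and variables do not carry over. Pictures are saved under pics/ and viewed, about 8 in all and at most 12, crops included, and the job is handed in when it is done.

Besides the shell and the picture viewer there is one more tool, called after "Call:" by a JSON object that holds its "fn" and its "kwargs". send_rows: Moves the arm, as the interface text tells. Its arguments: {"type":"object","properties":{"motion":{"type":"array"},"gripper":{"type":"number"},"squeeze":{"type":"number"}},"required":["motion"]}

```bash
mkdir -p pics; cat > h.py <<'E'
from plant import r
import numpy as np, cv2
from scipy.spatial.transform import Rotation as R
def cam(n):
    c=r.get_calibration(n); return c
def Rm(c):
    o=np.array(c["orientation"],float)
    return o if o.shape==(3,3) else R.from_euler('xyz',o,degrees=True).as_matrix()
def w(c,p): return np.array(c["origin"])+Rm(c)@np.array(p)
def net(n,c,t,f='pinpoint',k=2):
    for d in getattr(r,f)(n,t)[:k]: print(n,f,t,round(d["conf"],2),np.round(w(c,d["at"]),4))
E
cat > a.py <<'E'
from h import *
s=r.get_state(); print({k:np.round(v,3) for k,v in s.items()})
for n in ["scene","top"]:
    c=cam(n); im,d=r.capture(n); cv2.imwrite(f"pics/{n}0.png",im); np.save(f"{n}0.npy",d); print(n,c)
    for t in ["bearing","black_tape","fixture","v_seat","pusher","crank_hub","sleeve"]: net(n,c,t,k=2)
E
python3 a.py
```

```text
{'time_s': np.float64(0.0), 'joints': array([ 8.8298e+01,  2.0591e+01,  6.3300e-01, -2.1000e-02, -7.0135e+01,
       -1.6508e+01]), 'qd': array([-0.063,  0.01 , -0.018, -0.085, -0.088,  0.004]), 'joint_torque': array([-1.0000e-03, -5.8271e+01,  2.9306e+01,  6.9970e+00,  7.0000e-03,
       -0.0000e+00]), 'tcp_pos': array([0.211, 0.641, 0.226]), 'eef_rot': array([ 1.79906e+02, -7.00000e-03, -1.82170e+01]), 'contact_force': array([ 0.357, -0.108,  0.199]), 'moment': array([ 0.022, -0.013, -0.01 ]), 'gripper_width': np.float64(0.088)}
scene {'fov_y': 49.04839528212908, 'cx': 317.60316833803694, 'cy': 193.569304429096, 'origin': array([ 0.18782366, -0.89899727,  0.77441909]), 'orientation': array([-126.5786603 ,   -0.70733454,  -22.5821241 ])}
scene pinpoint bearing 0.71 [ 0.4356 -0.2547 -0.0051]
scene pinpoint black_tape 0.63 [ 0.4387 -0.3492 -0.0026]
scene pinpoint fixture 0.62 [ 0.5122  0.0411 -0.0049]
scene pinpoint fixture 0.35 [ 0.4386 -0.2531 -0.0014]
scene pinpoint v_seat 0.61 [0.4944 0.1532 0.0767]
scene pinpoint pusher 0.62 [ 0.515   0.0393 -0.0032]
scene pinpoint pusher 0.61 [0.5056 0.0808 0.0781]
scene pinpoint crank_hub 0.7 [ 0.5256 -0.067   0.1249]
scene pinpoint crank_hub 0.2 [ 0.3802 -0.0422 -0.0035]
scene pinpoint sleeve 0.58 [ 0.4928 -0.1133  0.1535]
top {'fov_y': 44.99806437511869, 'cx': 314.3239058785573, 'cy': 195.34999339603675, 'origin': array([ 0.3384799 , -0.08195587,  1.17961085]), 'orientation': array([-1.67816586e+02, -5.43246140e-02, -8.68144094e+01])}
top pinpoint bearing 0.59 [ 4.384e-01 -2.477e-01 -2.000e-04]
top pinpoint black_tape 0.52 [ 0.4427 -0.3555  0.0016]
top pinpoint fixture 0.78 [5.131e-01 4.620e-02 5.000e-04]
top pinpoint v_seat 0.96 [0.5019 0.1502 0.0749]
top pinpoint pusher 0.45 [0.5095 0.0774 0.0808]
top pinpoint crank_hub 0.73 [ 0.5317 -0.0627  0.1268]
top pinpoint sleeve 0.48 [ 0.4974 -0.1152  0.1555]
```

View pics/scene0.png

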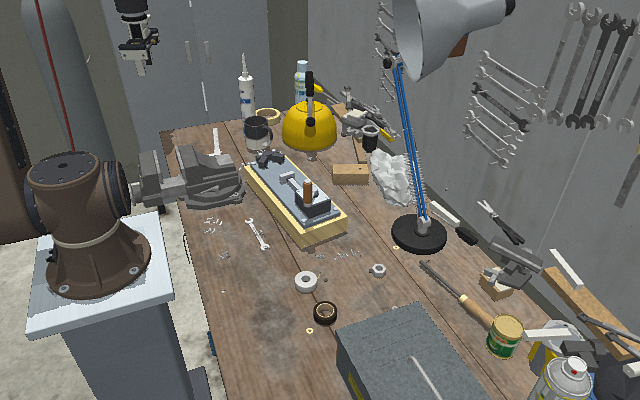

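View pics/top0.png

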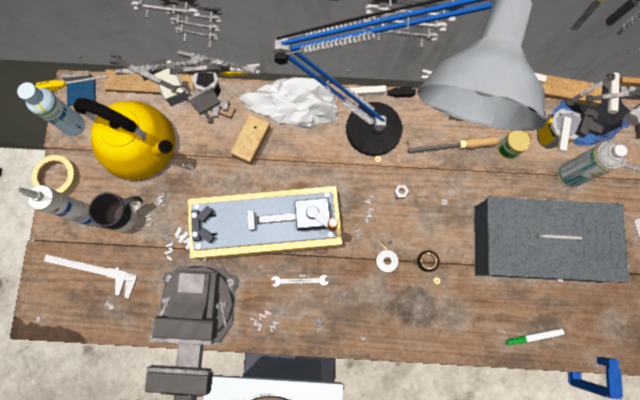

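The scene picture shows the bearing at about (306,281) and the black tape at (325,312). The top view has them at (387,261) and (429,261). The fixture runs (190–340, 190–255) with the V stop on the left (+y) and the crank and sleeve at (331,223). The networks agree with the pictures. I'll refine from the saved depth.

```bash
cat > b.py <<'E'
from h import *
c=cam("top"); d=np.load("top0.npy"); f=200/np.tan(np.radians(c["fov_y"]/2))
v,u=np.mgrid[:400,:640]; P=np.stack([(u-c["cx"])/f*d,(v-c["cy"])/f*d,d],-1).reshape(-1,3)@Rm(c).T+c["origin"]
def sel(x,y,rad,z0,z1): return P[(np.hypot(P[:,0]-x,P[:,1]-y)<rad)&(P[:,2]>z0)&(P[:,2]<z1)]
def rect(q): return cv2.minAreaRect((q[:,:2]*1000).astype(np.float32))
for n,a in dict(plate=(.513,.044,.24,.058,.072),ply_and_plate=(.513,.044,.24,.035,.072),case=(.5286,-.065,.06,.1,.11),bearing=(.437,-.25,.045,.01,.025),tape=(.44,-.352,.04,.01,.025),sleevetop=(.496,-.114,.03,.17,.2)).items():
    q=sel(*a); print(n,len(q),np.round(q.mean(0),4),rect(q) if len(q)>3 else'')
E
python3 b.py
```

```text
plate 4670 [0.5045 0.0603 0.0662] ((437.808837890625, 34.388885498046875), (279.3052978515625, 351.10992431640625), 8.36267375946045)
ply_and_plate 8090 [0.5089 0.0647 0.0583] ((525.8944091796875, 79.24125671386719), (373.6606750488281, 401.7493591308594), 41.63089370727539)
case 583 [ 0.5301 -0.0639  0.107 ] ((529.5387573242188, -67.85874938964844), (67.0186767578125, 77.7409439086914), 8.239371299743652)
bearing 324 [ 0.4387 -0.2514  0.0183] ((439.4593505859375, -250.79335021972656), (50.285560607910156, 50.21964645385742), 1.492569923400879)
tape 227 [ 0.4442 -0.3506  0.0184] ((444.5487365722656, -350.26513671875), (50.57624435424805, 49.96044921875), 77.2479248046875)
sleevetop 94 [ 0.4964 -0.113   0.1846] ((497.18731689453125, -113.09928131103516), (20.36286163330078, 20.754257202148438), 42.89057159423828)
```

Call:
{"fn": "send_rows", "kwargs": {"motion": [{"travel": [0, 0.03, 0], "spin": 0}, {"travel": [0, 0.04, 0], "spin": 0}, {"travel": [0, 0.04, 0], "spin": 7}, {"travel": [0, 0.04, 0], "spin": 7}, {"travel": [0, 0.04, 0], "spin": 7}]}}

```text
time_s: 1.22
tcp_pos: [0.1391, 0.4654, 0.2215]
eef_rot: [179.9, -0.2, -39.7]
contact_force: [-1.3, -0.2, 1.0]
gripper_width: 0.0877
```

Call:
{"fn": "send_rows", "kwargs": {"motion": [{"travel": [0.04, 0.002, 0], "spin": 7}, {"travel": [0.04, -0.003, 0], "spin": 7}, {"travel": [0.039, -0.008, 0], "spin": 7}, {"travel": [0.038, -0.012, 0], "spin": 7}, {"travel": [0.036, -0.017, 0], "spin": 7}]}}

```text
time_s: 1.63
tcp_pos: [0.2791, 0.3252, 0.2243]
eef_rot: [-179.9, 0.2, -74.9]
contact_force: [1.7, 1.3, -0.1]
gripper_width: 0.0875
```

Call:
{"fn": "send_rows", "kwargs": {"motion": [{"travel": [0.034, -0.02, 0], "spin": 7}, {"travel": [0.034, -0.022, 0], "spin": 0}, {"travel": [0.034, -0.022, 0], "spin": 0}, {"travel": [0.04, -0.003, 0], "spin": 0}, {"travel": [0.041, 0, 0], "spin": 0}]}}

```text
time_s: 2.05
tcp_pos: [0.3791, 0.151, 0.2259]
eef_rot: [-179.6, 0.4, -82.5]
contact_force: [2.0, 0.0, -0.0]
gripper_width: 0.0876
```

Call:
{"fn": "send_rows", "kwargs": {"motion": [{"travel": [0.04, -0.01, 0], "spin": 0}, {"travel": [0.04, -0.01, 0], "spin": 0}, {"travel": [0.04, -0.01, 0], "spin": 0}, {"travel": [0.041, 0, 0], "spin": 0}, {"travel": [0.041, 0, 0], "spin": 0}]}}

```text
time_s: 2.47
tcp_pos: [0.4344, -0.0488, 0.2271]
eef_rot: [-179.2, 0.6, -82.4]
contact_force: [1.9, 0.9, -0.2]
gripper_width: 0.0877
```

Call:
{"fn": "send_rows", "kwargs": {"motion": [{"travel": [0.041, 0.005, 0], "spin": 0}, {"travel": [0.041, 0.005, 0], "spin": 0}, {"travel": [0.041, 0.005, 0], "spin": 0}, {"travel": [0.03, 0.005, 0.02], "spin": 0}, {"travel": [0.02, 0, 0.03], "spin": 0}]}}

```text
time_s: 2.88
tcp_pos: [0.4413, -0.2302, 0.1816]
eef_rot: [-178.3, 0.3, -82.5]
contact_force: [1.3, 0.8, -0.8]
gripper_width: 0.0877
```

```bash
cat > c.py <<'E'
from h import *
import sys
c=cam("wrist"); s=r.get_state(); im,d=r.capture("wrist"); cv2.imwrite(f"pics/w{sys.argv[1]}.png",im); np.save("w.npy",d)
print(s["time_s"],s["tcp_pos"],s["eef_rot"],s["gripper_width"],s["contact_force"])
for t in sys.argv[2:]: net("wrist",c,t)
E
python3 c.py 1 bearing bearing_center black_tape
```

```text
2.8833 [ 0.44131341 -0.23017484  0.18156536] [-178.32206916    0.26863818  -82.46767411] 0.08766901819263796 [ 1.27562746  0.84104419 -0.82378091]
wrist pinpoint bearing 0.92 [ 0.4383 -0.2588  0.0016]
wrist pinpoint bearing_center 0.65 [ 0.4411 -0.2528  0.0107]
wrist pinpoint black_tape 0.6 [ 0.4411 -0.3538 -0.0034]
```

```bash
cat > g.py <<'E'
from h import *
import sys
def go(x,y,z,yaw=None):
    s=r.get_state(); M=R.from_euler('xyz',s["eef_rot"],degrees=True).as_matrix()
    t=M.T@(np.array([x,y,z])-s["tcp_pos"]); print("tool travel",np.round(t,4),"norm",round(np.linalg.norm(t),3),"yaw now",s["eef_rot"].round(1),"tcp",s["tcp_pos"].round(4),"F",s["contact_force"].round(1))
if __name__=="__main__": go(*map(float,sys.argv[1:4]))
E
python3 g.py .439 -.2515 .004; python3 g.py .439 -.2515 .05
```

```text
tool travel [0.0248 0.0079 0.1751] norm 0.177 yaw now [-178.7    0.4  -82.5] tcp [ 0.4398 -0.2276  0.1794] F [-0.5  0.3  0.6]
tool travel [0.0245 0.0069 0.1291] norm 0.132 yaw now [-178.7    0.4  -82.5] tcp [ 0.4398 -0.2276  0.1794] F [-0.5  0.3  0.6]
```

View pics/w1.png

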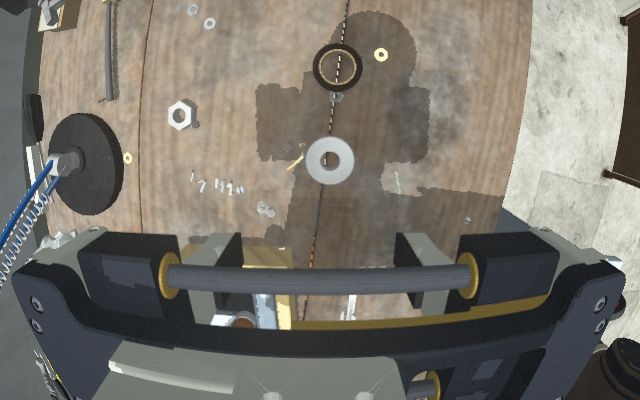

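The wrist picture shows the bright bearing at (330,160) between the finger directions and the black tape at (338,66), clear of the fingers. I'm descending.

Call:
{"fn": "send_rows", "kwargs": {"motion": [{"travel": [0.008, 0.002, 0.034], "spin": 0}, {"travel": [0.008, 0.002, 0.034], "spin": 0}, {"travel": [0.008, 0.002, 0.034], "spin": 0}, {"travel": [0, 0.001, 0.02], "spin": 0}, {"travel": [0, 0, 0], "spin": 0}]}}

```text
time_s: 3.5
tcp_pos: [0.4482, -0.2492, 0.0632]
eef_rot: [-177.6, -0.0, -82.0]
contact_force: [-1.7, 1.1, 0.6]
gripper_width: 0.0877
```

```bash
python3 g.py .439 -.2515 .004; python3 c.py 2 bearing
```

```text
tool travel [0.001  0.0119 0.0588] norm 0.06 yaw now [-177.6   -0.   -82. ] tcp [ 0.4482 -0.2492  0.0632] F [-1.7  1.1  0.6]
3.5 [ 0.44821602 -0.24920613  0.06321784] [-1.77632090e+02 -1.44433542e-02 -8.20104116e+01] 0.08770374076649667 [-1.70856265  1.09918761  0.56661111]
wrist pinpoint bearing 0.82 [ 0.4394 -0.2555 -0.003 ]
```

Call:
{"fn": "send_rows", "kwargs": {"motion": [{"travel": [0.001, 0.006, 0.02], "spin": 0}, {"travel": [0, 0.005, 0.016], "spin": 0}, {"travel": [0, 0, 0.012], "spin": 0}, {"travel": [0, 0, 0.006], "spin": 0}, {"travel": [0, 0, 0], "spin": 0}]}}

```text
time_s: 4.02
tcp_pos: [0.4532, -0.2508, 0.0234]
eef_rot: [-176.3, -0.6, -81.5]
contact_force: [0.6, 0.9, 0.3]
gripper_width: 0.0879
```

```bash
python3 g.py .439 -.2525 .004
```

```text
tool travel [-0.0006  0.0155  0.0184] norm 0.024 yaw now [-176.3   -0.6  -81.5] tcp [ 0.4532 -0.2508  0.0234] F [0.6 0.9 0.3]
```

Call:
{"fn": "send_rows", "kwargs": {"motion": [{"travel": [0, 0.007, 0], "spin": 0}, {"travel": [0, 0.007, 0], "spin": 0}, {"travel": [0, 0, 0], "spin": 0}]}}

```text
time_s: 4.27
tcp_pos: [0.4415, -0.2527, 0.0266]
eef_rot: [-175.9, -0.7, -81.3]
contact_force: [-0.1, -0.6, 0.0]
gripper_width: 0.0877
```

Call:
{"fn": "send_rows", "kwargs": {"motion": [{"travel": [0, 0, -0.02], "spin": 0}, {"travel": [0, 0, -0.02], "spin": 0}]}}

```text
time_s: 4.43
tcp_pos: [0.436, -0.2522, 0.0657]
eef_rot: [-176.2, -0.6, -81.4]
contact_force: [0.4, 1.0, 0.5]
gripper_width: 0.0877
```

Call:
{"fn": "send_rows", "kwargs": {"motion": [{"travel": [0, 0, 0], "spin": 0}, {"travel": [0, 0, 0], "spin": 0}]}}

```text
time_s: 4.6
tcp_pos: [0.4379, -0.253, 0.0707]
eef_rot: [-175.8, -0.8, -81.4]
contact_force: [-0.5, -0.1, 0.0]
gripper_width: 0.0877
```

```bash
python3 g.py .439 -.2525 .004;  python3 -c "
from h import *
s=r.get_state();print({k:np.round(v,2) for k,v in s.items()})"
```

```text
tool travel [-0.0012  0.0038  0.0666] norm 0.067 yaw now [-175.8   -0.8  -81.4] tcp [ 0.4379 -0.253   0.0707] F [-0.5 -0.1  0. ]
{'time_s': np.float64(4.6), 'joints': array([ -8.12,  12.04, -34.72,  -0.76, -39.  ,  17.37]), 'qd': array([-0.24, -2.73,  1.33,  0.65, -1.71, -0.05]), 'joint_torque': array([ 9.000e-02, -3.944e+01,  2.228e+01,  5.290e+00,  2.400e-01,
        1.000e-02]), 'tcp_pos': array([ 0.44, -0.25,  0.07]), 'eef_rot': array([-175.79,   -0.77,  -81.36]), 'contact_force': array([-0.48, -0.11,  0.03]), 'moment': array([ 0.13,  0.21, -0.02]), 'gripper_width': np.float64(0.09)}
```

Call:
{"fn": "send_rows", "kwargs": {"motion": [{"travel": [0, 0, 0], "spin": 0}, {"travel": [0, 0, 0], "spin": 0}, {"travel": [0, 0, 0], "spin": 0}, {"travel": [0, 0, 0], "spin": 0}, {"travel": [0, 0, 0], "spin": 0}]}}

```text
time_s: 5.02
tcp_pos: [0.4374, -0.2531, 0.0705]
eef_rot: [-175.8, -0.8, -81.4]
contact_force: [0.3, -0.1, 0.3]
gripper_width: 0.0875
```

```bash
python3 g.py .439 -.2525 .004; python3 -c "
from h import *
for i in range(3): r.capture('wrist'); s=r.get_state(); print(s['tcp_pos'].round(4),s['eef_rot'].round(2),s['qd'].round(2))"
```

```text
tool travel [-0.0012  0.0033  0.0664] norm 0.066 yaw now [-175.8   -0.8  -81.4] tcp [ 0.4374 -0.2531  0.0705] F [ 0.3 -0.1  0.3]
[ 0.4374 -0.253   0.0704] [-175.79   -0.76  -81.39] [-0.03  0.01  0.02 -0.02 -0.12 -0.02]
[ 0.4374 -0.2531  0.0705] [-175.78   -0.76  -81.39] [ 0.01 -0.16  0.11  0.1  -0.01  0.02]
[ 0.4375 -0.2531  0.0705] [-175.77   -0.77  -81.38] [ 0.12 -0.13  0.15 -0.09  0.09  0.07]
```

Call:
{"fn": "send_rows", "kwargs": {"motion": [{"travel": [0, 0, 0.006], "spin": 0}, {"travel": [0, 0, 0.006], "spin": 0}, {"travel": [0, 0, 0.006], "spin": 0}, {"travel": [0, 0, 0.006], "spin": 0}, {"travel": [0, 0, 0.006], "spin": 0}]}}

```text
time_s: 5.58
tcp_pos: [0.4404, -0.2532, 0.0382]
eef_rot: [-175.7, -0.8, -81.4]
contact_force: [-0.5, 0.5, -0.4]
gripper_width: 0.0879
```

Call:
{"fn": "send_rows", "kwargs": {"motion": [{"travel": [0, 0, 0], "spin": 0}, {"travel": [0, 0, 0], "spin": 0}]}}

```text
time_s: 5.75
tcp_pos: [0.4393, -0.253, 0.0359]
eef_rot: [-175.9, -0.7, -81.4]
contact_force: [-0.1, -0.3, 0.1]
gripper_width: 0.0876
```

```bash
python3 g.py .439 -.2525 .004
```

```text
tool travel [-0.0009  0.0025  0.0318] norm 0.032 yaw now [-175.9   -0.7  -81.4] tcp [ 0.4393 -0.253   0.0359] F [-0.1 -0.3  0.1]
```

Call:
{"fn": "send_rows", "kwargs": {"motion": [{"travel": [0, 0, -0.02], "spin": 0}, {"travel": [0, 0, -0.02], "spin": 0}, {"travel": [0, 0, -0.02], "spin": 0}, {"travel": [0, 0, 0], "spin": 0}, {"travel": [0, 0, 0], "spin": 0}]}}

```text
time_s: 6.17
tcp_pos: [0.4337, -0.2528, 0.0968]
eef_rot: [-176.1, -0.7, -81.4]
contact_force: [0.4, -0.0, 0.3]
gripper_width: 0.0877
```

Call:
{"fn": "send_rows", "kwargs": {"motion": [{"travel": [0, -0.04, 0], "spin": 0}, {"travel": [0, -0.04, 0], "spin": 0}, {"travel": [0, 0, 0], "spin": 0}, {"travel": [0, 0, 0], "spin": 0}]}}

```text
time_s: 6.5
tcp_pos: [0.5141, -0.2403, 0.1016]
eef_rot: [-176.1, -0.6, -81.5]
contact_force: [-1.2, 0.7, -0.9]
gripper_width: 0.0876
```

Call:
{"fn": "send_rows", "kwargs": {"motion": [{"travel": [0, 0.04, 0], "spin": 0}, {"travel": [0, 0.04, 0], "spin": 0}, {"travel": [0, 0, 0], "spin": 0}, {"travel": [0, 0, 0], "spin": 0}]}}

```text
time_s: 6.83
tcp_pos: [0.4314, -0.2518, 0.0921]
eef_rot: [-176.4, -0.5, -81.4]
contact_force: [0.5, -0.3, 0.2]
gripper_width: 0.0877
```

```bash
python3 g.py .439 -.2525 .004
```

```text
tool travel [ 0.001  -0.0018  0.0884] norm 0.088 yaw now [-176.4   -0.5  -81.4] tcp [ 0.4314 -0.2518  0.0921] F [ 0.5 -0.3  0.2]
```

Call:
{"fn": "send_rows", "kwargs": {"motion": [{"travel": [0, -0.006, -0.02], "spin": 0}, {"travel": [0, -0.005, -0.016], "spin": 0}, {"travel": [0, 0, -0.012], "spin": 0}, {"travel": [0, 0, -0.006], "spin": 0}, {"travel": [0, 0, 0], "spin": 0}]}}

```text
time_s: 7.25
tcp_pos: [0.4358, -0.25, 0.1463]
eef_rot: [-176.7, -0.4, -81.5]
contact_force: [-0.0, 0.2, 0.5]
gripper_width: 0.0878
```

Call:
{"fn": "send_rows", "kwargs": {"motion": [{"travel": [0, 0, 0.02], "spin": 0}, {"travel": [0, 0, 0.02], "spin": 0}, {"travel": [0, 0, 0.02], "spin": 0}, {"travel": [0, 0, 0], "spin": 0}, {"travel": [0, 0, 0], "spin": 0}]}}

```text
time_s: 7.67
tcp_pos: [0.4398, -0.2499, 0.0835]
eef_rot: [-176.6, -0.4, -81.5]
contact_force: [0.4, -0.4, 1.0]
gripper_width: 0.0876
```

```bash
python3 g.py .439 -.2525 .004
```

```text
tool travel [0.0018 0.006  0.0793] norm 0.08 yaw now [-176.6   -0.4  -81.5] tcp [ 0.4398 -0.2499  0.0835] F [ 0.4 -0.4  1. ]
```

Call:
{"fn": "send_rows", "kwargs": {"motion": [{"travel": [0, 0.001, 0.012], "spin": 0}, {"travel": [0, 0.001, 0.012], "spin": 0}, {"travel": [0, 0.001, 0.012], "spin": 0}, {"travel": [0.001, 0.001, 0.012], "spin": 0}, {"travel": [0.001, 0.002, 0.01], "spin": 0}]}}

```text
time_s: 8.08
tcp_pos: [0.4411, -0.2535, 0.0281]
eef_rot: [-176.2, -0.6, -81.4]
contact_force: [-0.0, -0.1, 0.0]
gripper_width: 0.0874
```

Call:
{"fn": "send_rows", "kwargs": {"motion": [{"travel": [0, 0, 0], "spin": 0}, {"travel": [0, 0, 0], "spin": 0}]}}

```text
time_s: 8.25
tcp_pos: [0.4404, -0.2536, 0.0276]
eef_rot: [-176.4, -0.6, -81.4]
contact_force: [-0.5, -0.0, -0.0]
gripper_width: 0.0875
```

```bash
python3 g.py .439 -.2525 .004
```

```text
tool travel [-0.0015  0.0028  0.0235] norm 0.024 yaw now [-176.4   -0.6  -81.4] tcp [ 0.4404 -0.2536  0.0276] F [-0.5 -0.  -0. ]
```

Call:
{"fn": "send_rows", "kwargs": {"motion": [{"travel": [0, 0.001, 0.006], "spin": 0}, {"travel": [-0.001, 0.001, 0.006], "spin": 0}, {"travel": [0, 0.001, 0.005], "spin": 0}, {"travel": [0, 0, 0.003], "spin": 0}, {"travel": [0, 0, 0], "spin": 0}]}}

```text
time_s: 8.67
tcp_pos: [0.4406, -0.2533, 0.0087]
eef_rot: [-176.1, -0.7, -81.4]
contact_force: [-0.6, -0.9, -0.2]
gripper_width: 0.0877
```

```bash
python3 g.py .439 -.2525 .004; python3 c.py 3 bearing bearing_center
```

```text
tool travel [-0.001   0.0018  0.0045] norm 0.005 yaw now [-176.1   -0.7  -81.4] tcp [ 0.4406 -0.2533  0.0087] F [-0.6 -0.9 -0.2]
8.6667 [ 0.44060949 -0.25326076  0.00867184] [-176.09933445   -0.6622838   -81.40916923] 0.08772233115506266 [-0.57472714 -0.85500328 -0.21361345]
wrist pinpoint bearing 0.75 [ 0.4385 -0.2575 -0.0005]
wrist pinpoint bearing_center 0.7 [ 0.442  -0.2501  0.0121]
```

View pics/w3.png

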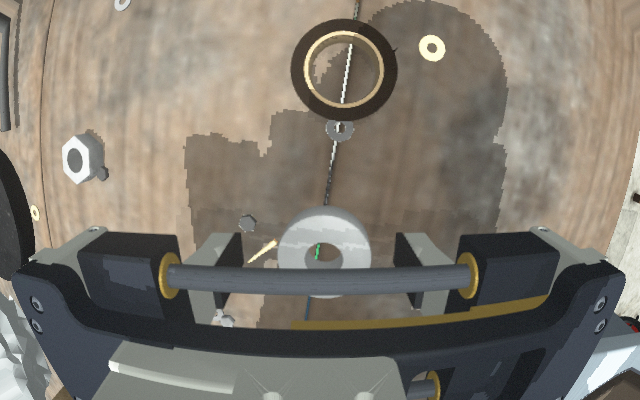

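The bearing sits at (324,253), between the two pads (about 225 and 415), so it is centred. I'll lower slightly and close.

Call:
{"fn": "send_rows", "kwargs": {"motion": [{"travel": [0, 0.001, 0.003], "spin": 0}, {"travel": [0, 0, 0], "spin": 0}]}}

```text
time_s: 8.98
tcp_pos: [0.4405, -0.2536, 0.0063]
eef_rot: [-176.0, -0.7, -81.4]
contact_force: [-0.4, -0.1, 0.4]
gripper_width: 0.0874
```

Call:
{"fn": "send_rows", "kwargs": {"gripper": -1, "squeeze": 20, "motion": [{"travel": [0, 0, 0], "spin": 0}, {"travel": [0, 0, 0], "spin": 0}, {"travel": [0, 0, 0], "spin": 0}, {"travel": [0, 0, 0], "spin": 0}, {"travel": [0, 0, 0], "spin": 0}]}}

```text
time_s: 9.4
tcp_pos: [0.4406, -0.2536, 0.0066]
eef_rot: [-176.0, -0.7, -81.4]
contact_force: [0.0, -0.4, 0.1]
gripper_width: 0.0597
```

Call:
{"fn": "send_rows", "kwargs": {"motion": [{"travel": [0, 0, -0.005], "spin": 0}, {"travel": [0, 0, -0.01], "spin": 0}, {"travel": [0, 0, -0.01], "spin": 0}, {"travel": [0, 0, -0.01], "spin": 0}, {"travel": [0, 0, -0.01], "spin": 0}]}}

```text
time_s: 9.82
tcp_pos: [0.4342, -0.2529, 0.0512]
eef_rot: [-176.4, -0.5, -81.4]
contact_force: [0.8, -0.2, -2.0]
gripper_width: 0.0496
```

Call:
{"fn": "send_rows", "kwargs": {"motion": [{"travel": [0, 0, -0.01], "spin": 0}, {"travel": [0, 0, 0], "spin": 0}, {"travel": [0, 0, 0], "spin": 0}]}}

```text
time_s: 10.07
tcp_pos: [0.4339, -0.2529, 0.064]
eef_rot: [-176.2, -0.6, -81.5]
contact_force: [-0.1, -0.0, -2.9]
gripper_width: 0.0495
```

```bash
python3 c.py 4 bearing bearing_center; python3 - <<'E'
import cv2
cv2.imwrite('pics/w4c.png',cv2.resize(cv2.imread('pics/w4.png')[170:330,160:480],None,fx=2.4,fy=2.4))
E
```

```text
10.0667 [ 0.43393515 -0.25293121  0.06400079] [-176.24066606   -0.58342998  -81.45533462] 0.04954099499067924 [-0.13710586 -0.03808215 -2.90999363]
wrist pinpoint bearing 0.64 [ 0.4358 -0.2565  0.0513]
wrist pinpoint bearing_center 0.8 [ 0.4367 -0.2475  0.0611]
```

View pics/w4c.png

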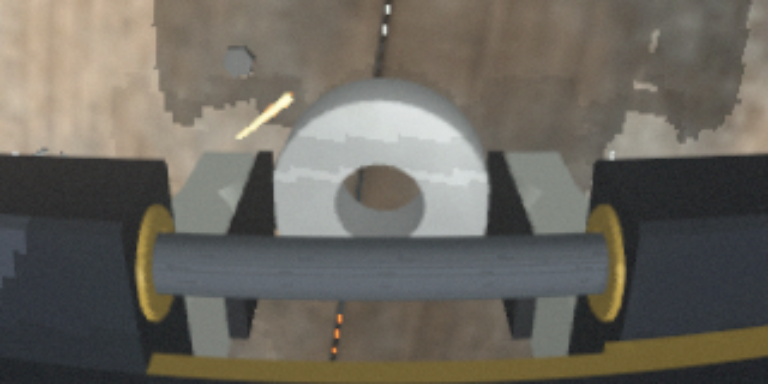

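The bearing is held squarely between the pads. Next I lift and carry it high over the crank.

Call:
{"fn": "send_rows", "kwargs": {"motion": [{"travel": [0, -0.002, -0.02], "spin": 0}, {"travel": [0, -0.002, -0.036], "spin": 0}, {"travel": [0, -0.002, -0.036], "spin": 0}, {"travel": [0, -0.002, -0.036], "spin": 0}, {"travel": [0, -0.002, -0.036], "spin": 0}]}}

```text
time_s: 10.63
tcp_pos: [0.4259, -0.2495, 0.2207]
eef_rot: [-177.7, 0.0, -81.6]
contact_force: [1.7, -1.2, -1.9]
gripper_width: 0.0495
```

```bash
python3 g.py .5014 .1251 .235
```

```text
tool travel [-0.3595 -0.1301 -0.0089] norm 0.382 yaw now [-177.7    0.   -81.6] tcp [ 0.4259 -0.2495  0.2207] F [ 1.7 -1.2 -1.9]
```

Call:
{"fn": "send_rows", "kwargs": {"motion": [{"travel": [-0.02, -0.008, -0.005], "spin": 0}, {"travel": [-0.03, -0.011, -0.002], "spin": 0}, {"travel": [-0.03, -0.011, 0], "spin": 0}, {"travel": [-0.03, -0.011, 0], "spin": 0}, {"travel": [-0.03, -0.011, 0], "spin": 0}]}}

```text
time_s: 11.05
tcp_pos: [0.46, -0.1039, 0.2371]
eef_rot: [-177.2, -0.2, -82.1]
contact_force: [1.6, -0.4, -1.6]
gripper_width: 0.0501
```

Call:
{"fn": "send_rows", "kwargs": {"motion": [{"travel": [-0.03, -0.011, 0], "spin": 0}, {"travel": [-0.03, -0.011, 0], "spin": 0}, {"travel": [-0.03, -0.011, 0], "spin": 0}, {"travel": [-0.03, -0.011, 0], "spin": 0}, {"travel": [-0.03, -0.011, 0], "spin": 0}]}}

```text
time_s: 11.47
tcp_pos: [0.4921, 0.0602, 0.2359]
eef_rot: [-177.4, -0.2, -82.1]
contact_force: [1.4, -1.2, -1.6]
gripper_width: 0.0497
```

```bash
python3 g.py .5014 .1251 .18
```

```text
tool travel [-0.0633 -0.0156  0.0564] norm 0.086 yaw now [-177.4   -0.2  -82.1] tcp [0.4921 0.0602 0.2359] F [ 1.4 -1.2 -1.6]
```

Call:
{"fn": "send_rows", "kwargs": {"motion": [{"travel": [-0.02, -0.004, 0.008], "spin": 0}, {"travel": [-0.018, -0.004, 0.012], "spin": 0}, {"travel": [-0.015, -0.004, 0.012], "spin": 0}, {"travel": [-0.008, -0.003, 0.012], "spin": 0}, {"travel": [0, 0, 0.01], "spin": 0}]}}

```text
time_s: 11.88
tcp_pos: [0.5022, 0.1331, 0.1785]
eef_rot: [-177.5, -0.2, -81.7]
contact_force: [-0.1, 0.3, -1.5]
gripper_width: 0.0489
```

Call:
{"fn": "send_rows", "kwargs": {"motion": [{"travel": [0, 0, 0.01], "spin": 0}, {"travel": [0, 0, 0.01], "spin": 0}, {"travel": [0, 0, 0.01], "spin": 0}, {"travel": [0, 0, 0], "spin": 0}]}}

```text
time_s: 12.22
tcp_pos: [0.5008, 0.1335, 0.1407]
eef_rot: [-178.0, -0.5, -81.6]
contact_force: [-0.0, -0.1, -2.0]
gripper_width: 0.0498
```

```bash
python3 g.py .5014 .1251 .08; python3 c.py 5 pusher v_seat bearing; python3 - <<'E'
from h import *
c=cam("top"); im,d=r.capture("top"); cv2.imwrite("pics/top1.png",cv2.resize(im[150:290,160:400],None,fx=3,fy=3))
for t in ["v_seat","pusher","bearing_center"]: net("top",c,t,k=1)
E
```

```text
tool travel [0.0079 0.0027 0.0607] norm 0.061 yaw now [-178.    -0.5  -81.6] tcp [0.5008 0.1335 0.1407] F [-0.  -0.1 -2. ]
12.2167 [0.50075418 0.13350939 0.14068514] [-178.01331033   -0.45754609  -81.59815417] 0.04981389108806971 [-0.04055387 -0.1360533  -1.98084194]
wrist pinpoint pusher 0.8 [0.5083 0.0813 0.0779]
wrist pinpoint pusher 0.69 [ 0.7192  0.0997 -0.0036]
wrist pinpoint v_seat 0.85 [0.4951 0.1498 0.0781]
wrist pinpoint bearing 0.68 [0.5032 0.1304 0.1263]
top pinpoint v_seat 0.87 [0.5014 0.1503 0.0759]
top pinpoint pusher 0.43 [0.508  0.0779 0.0828]
top pinpoint bearing_center 0.44 [0.5051 0.1372 0.1403]
```

View pics/w5.png

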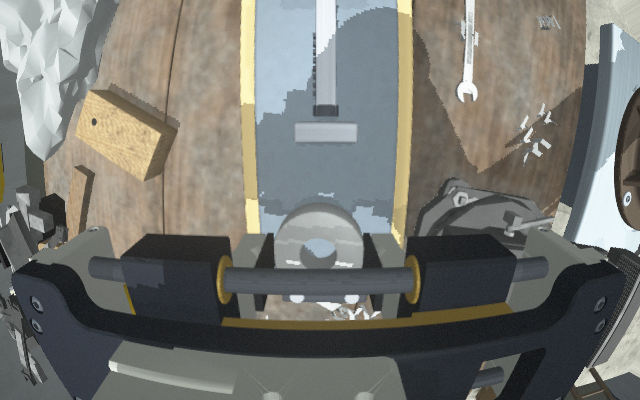

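The wrist picture shows the bearing at (318,240), over the middle of the bed. The pusher is at (326,130) and well clear, and the pine block and spanner are off to the sides. I'll lower until the bed is felt.

Call:
{"fn": "send_rows", "kwargs": {"motion": [{"travel": [0.002, 0, 0.009], "spin": 0}, {"travel": [0.002, 0, 0.009], "spin": 0}, {"travel": [0.002, 0, 0.009], "spin": 0}, {"travel": [0.002, 0, 0.009], "spin": 0}, {"travel": [0.001, 0, 0.008], "spin": 0}]}}

```text
time_s: 13.03
tcp_pos: [0.5071, 0.1254, 0.0988]
eef_rot: [-177.4, -0.2, -81.6]
contact_force: [0.4, -0.1, -2.2]
gripper_width: 0.0498
```

Call:
{"fn": "send_rows", "kwargs": {"motion": [{"travel": [0, 0, 0.003], "spin": 0}, {"travel": [0, 0, 0.003], "spin": 0}]}}

```text
time_s: 13.2
tcp_pos: [0.5063, 0.1241, 0.0898]
eef_rot: [-177.6, -0.3, -81.6]
contact_force: [-0.1, -0.2, -1.6]
gripper_width: 0.0499
```

```bash
python3 g.py .5023 .1235 .078
```

```text
tool travel [-0.      0.0045  0.0116] norm 0.012 yaw now [-177.6   -0.3  -81.6] tcp [0.5063 0.1241 0.0898] F [-0.1 -0.2 -1.6]
```

Call:
{"fn": "send_rows", "kwargs": {"motion": [{"travel": [0, 0.003, 0.003], "spin": 0}, {"travel": [0, 0.002, 0.002], "spin": 0}, {"travel": [0, 0, 0.002], "spin": 0}]}}

```text
time_s: 13.45
tcp_pos: [0.5011, 0.1231, 0.081]
eef_rot: [-177.7, -0.3, -81.6]
contact_force: [-1.0, -0.4, -1.2]
gripper_width: 0.0496
```

Call:
{"fn": "send_rows", "kwargs": {"motion": [{"travel": [0, 0, 0.002], "spin": 0}, {"travel": [0, 0, 0.001], "spin": 0}]}}

```text
time_s: 13.62
tcp_pos: [0.5011, 0.1232, 0.0792]
eef_rot: [-177.7, -0.3, -81.6]
contact_force: [-7.5, -0.0, 14.7]
gripper_width: 0.0498
```

```bash
python3 g.py .5023 .1235 .076; python3 c.py 6 bearing bearing_center
```

```text
tool travel [-0.0001 -0.0011  0.0032] norm 0.003 yaw now [-177.7   -0.3  -81.6] tcp [0.5011 0.1232 0.0792] F [-7.5 -0.  14.7]
13.6167 [0.50108813 0.12320362 0.07915443] [-177.66955182   -0.34644368  -81.57893045] 0.049794052714336935 [-7.51403618e+00 -1.09240057e-02  1.46572648e+01]
wrist pinpoint bearing 0.69 [0.4996 0.1189 0.0668]
wrist pinpoint bearing_center 0.6 [0.5035 0.127  0.0768]
```

Contact with the bed is felt at a plausible height. I'm releasing with a partial opening.

Call:
{"fn": "send_rows", "kwargs": {"gripper": 0.5, "motion": [{"travel": [0, 0, 0], "spin": 0}, {"travel": [0, 0, 0], "spin": 0}, {"travel": [0, 0, 0], "spin": 0}, {"travel": [0, 0, 0], "spin": 0}, {"travel": [0, 0, 0], "spin": 0}]}}

```text
time_s: 14.18
tcp_pos: [0.5028, 0.1245, 0.0813]
eef_rot: [-177.4, -0.2, -81.5]
contact_force: [0.4, -0.6, -0.3]
gripper_width: 0.0655
```

Call:
{"fn": "send_rows", "kwargs": {"motion": [{"travel": [0, 0, -0.005], "spin": 0}, {"travel": [0, 0, -0.01], "spin": 0}, {"travel": [0, 0, -0.015], "spin": 0}, {"travel": [0, 0, -0.02], "spin": 0}, {"travel": [0, 0, -0.02], "spin": 0}]}}

```text
time_s: 14.6
tcp_pos: [0.4972, 0.1228, 0.1516]
eef_rot: [-177.8, -0.4, -81.5]
contact_force: [1.4, -0.1, 0.1]
gripper_width: 0.0656
```

Call:
{"fn": "send_rows", "kwargs": {"motion": [{"travel": [0, 0, -0.02], "spin": 0}, {"travel": [0, 0, -0.03], "spin": 0}, {"travel": [0, 0, -0.03], "spin": 0}, {"travel": [0, 0, -0.03], "spin": 0}, {"travel": [0, 0, 0], "spin": 0}]}}

```text
time_s: 15.02
tcp_pos: [0.493, 0.1224, 0.2752]
eef_rot: [-177.4, -0.3, -81.5]
contact_force: [1.3, 0.5, 0.8]
gripper_width: 0.0658
```

```bash
cat > k.py <<'E'
from h import *
import sys
c=cam("wrist"); im,d=r.capture("wrist"); cv2.imwrite(f"pics/k{sys.argv[1]}.png",im)
f=200/np.tan(np.radians(c["fov_y"]/2)); v,u=np.mgrid[:400,:640]; a=u-c["cx"]; b=v-c["cy"]; rr=np.hypot(a,b)+1e-9; th=rr/f
ok=(d>0)&(th<1.3); t=np.tan(np.minimum(th,1.3))/rr
P=np.stack([a*t*d,b*t*d,d],-1)[ok]@Rm(c).T+c["origin"]
q=P[(np.hypot(P[:,0]-.5,P[:,1]-.124)<.06)&(P[:,2]>.079)&(P[:,2]<.092)]
print("bearing/V height pts",len(q))
if len(q)>5: print(np.round(q.mean(0),4), cv2.minEnclosingCircle((q[:,:2]*1000).astype(np.float32)), q[:,2].min(),q[:,2].max())
for t_ in ["bearing","pusher","crank_hub","sleeve"]: net("wrist",c,t_,k=1)
c=cam("top"); im,d=r.capture("top"); cv2.imwrite(f"pics/t{sys.argv[1]}.png",cv2.resize(im[150:290,160:400],None,fx=3,fy=3))
for t_ in ["bearing","crank_hub","sleeve","pusher"]: net("top",c,t_,k=1)
E
python3 k.py 1; python3 g.py .4964 -.1131 .25
```

```text
bearing/V height pts 2354
[0.4998 0.1248 0.0857] ((499.9166259765625, 123.98046112060547), 59.94172286987305) 0.07910087984266223 0.09156389222386296
wrist pinpoint bearing 0.67 [0.5007 0.1215 0.0664]
wrist pinpoint pusher 0.95 [0.5094 0.0796 0.076 ]
top pinpoint bearing 0.77 [0.5033 0.1301 0.0646]
top pinpoint crank_hub 0.64 [0.5037 0.1532 0.0738]
top pinpoint sleeve 0.51 [ 0.501  -0.1131  0.1548]
top pinpoint pusher 0.44 [0.5086 0.0778 0.0815]
tool travel [0.2327 0.0291 0.0182] norm 0.235 yaw now [-178.1   -0.5  -81.6] tcp [0.4903 0.1215 0.267 ] F [-0.7  0.   0. ]
```

View pics/k1.png

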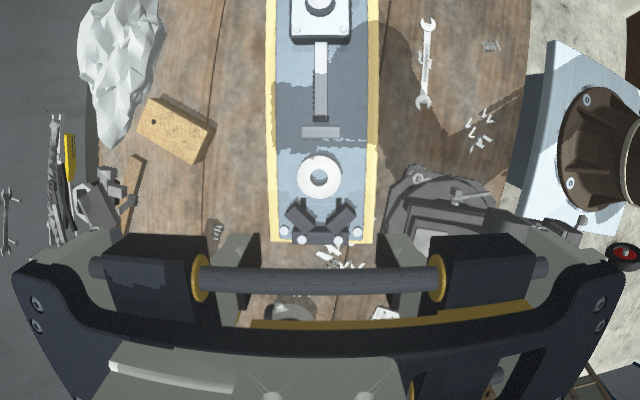

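The bearing lies flat at (319,175), on the middle line just short of the V at (318,225), and the pusher is at (320,131). Next I move over the sleeve.

Call:
{"fn": "send_rows", "kwargs": {"motion": [{"travel": [0.02, 0.002, 0], "spin": 0}, {"travel": [0.032, 0.004, 0], "spin": 0}, {"travel": [0.035, 0.004, 0], "spin": 0}, {"travel": [0.035, 0.005, 0], "spin": 0}, {"travel": [0.035, 0.005, 0], "spin": 0}]}}

```text
time_s: 15.93
tcp_pos: [0.4943, -0.0367, 0.2656]
eef_rot: [-178.3, -0.6, -81.0]
contact_force: [1.3, 0.7, -0.8]
gripper_width: 0.0658
```

Call:
{"fn": "send_rows", "kwargs": {"motion": [{"travel": [0.03, 0.005, 0.005], "spin": 0}, {"travel": [0.02, 0.003, 0.01], "spin": 0}, {"travel": [0.01, 0, 0.01], "spin": 0}, {"travel": [0, 0, 0.01], "spin": 0}, {"travel": [0, 0, 0], "spin": 0}]}}

```text
time_s: 16.35
tcp_pos: [0.4957, -0.1065, 0.2286]
eef_rot: [-178.4, -0.6, -81.4]
contact_force: [-0.7, 0.3, -0.0]
gripper_width: 0.0658
```

```bash
python3 c.py 7 sleeve crank_hub;  python3 g.py .4968 -.113 .136
```

```text
16.35 [ 0.49567644 -0.10648116  0.22859024] [-178.38219547   -0.64376021  -81.35725535] 0.06580950416915149 [-0.65526024  0.3423136  -0.04650146]
wrist pinpoint sleeve 0.73 [ 0.4973 -0.1149  0.1555]
wrist pinpoint crank_hub 0.88 [ 0.5289 -0.0635  0.126 ]
tool travel [0.0062 0.0045 0.0951] norm 0.095 yaw now [-178.2   -0.7  -81.2] tcp [ 0.4971 -0.1055  0.2311] F [ 0.2  0.3 -0.3]
```

Call:
{"fn": "send_rows", "kwargs": {"motion": [{"travel": [0.003, 0.002, 0.012], "spin": 0}, {"travel": [0.003, 0.002, 0.015], "spin": 0}, {"travel": [0.002, 0.001, 0.015], "spin": 0}, {"travel": [0, 0, 0.01], "spin": 0}, {"travel": [0, 0, 0], "spin": 0}]}}

```text
time_s: 16.92
tcp_pos: [0.4989, -0.1102, 0.1819]
eef_rot: [-177.7, -0.7, -80.8]
contact_force: [-0.4, 0.1, -0.6]
gripper_width: 0.0655
```

```bash
python3 c.py 8 sleeve;  python3 g.py .497 -.1135 .136
```

```text
16.9167 [ 0.49887924 -0.1102469   0.18187949] [-177.69544642   -0.74399631  -80.79234613] 0.06554310199178709 [-0.41534582  0.11633758 -0.62113907]
wrist pinpoint sleeve 0.61 [ 0.4966 -0.1134  0.1559]
tool travel [0.0019 0.0053 0.0475] norm 0.048 yaw now [-177.6   -0.8  -80.8] tcp [ 0.4998 -0.1104  0.1836] F [0.1 0.5 0.4]
```

Call:
{"fn": "send_rows", "kwargs": {"motion": [{"travel": [0.001, 0.003, 0.01], "spin": 0}, {"travel": [0.001, 0.002, 0.01], "spin": 0}, {"travel": [0, 0.001, 0.01], "spin": 0}, {"travel": [0, 0.001, 0.009], "spin": 0}, {"travel": [0, 0, 0.003], "spin": 0}]}}

```text
time_s: 17.43
tcp_pos: [0.4971, -0.1131, 0.1415]
eef_rot: [-177.2, -0.8, -80.7]
contact_force: [-0.2, -1.2, 0.3]
gripper_width: 0.0658
```

```bash
python3 c.py 9 sleeve crank_hub;  python3 g.py .497 -.1135 .136
```

```text
17.4333 [ 0.49705434 -0.11307277  0.14147759] [-177.18738781   -0.81191404  -80.67336318] 0.06577668345525814 [-0.19663483 -1.21954675  0.27398415]
wrist pinpoint sleeve 0.95 [ 0.4973 -0.1111  0.153 ]
wrist pinpoint crank_hub 0.68 [ 0.5264 -0.069   0.1242]
tool travel [0.0002 0.0013 0.0068] norm 0.007 yaw now [-177.1   -0.8  -80.7] tcp [ 0.4979 -0.1131  0.1428] F [0.3 0.9 0.6]
```

View pics/w9.png

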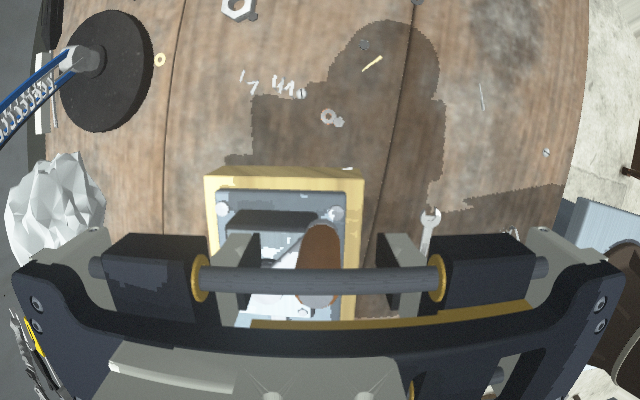

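The sleeve stands at (320,260), midway between the pads. I'll lower a few millimetres more and close on it.

Call:
{"fn": "send_rows", "kwargs": {"motion": [{"travel": [0, 0.001, 0.004], "spin": 0}, {"travel": [0, 0, 0], "spin": 0}]}}

```text
time_s: 17.75
tcp_pos: [0.4978, -0.1133, 0.1392]
eef_rot: [-177.1, -0.9, -80.7]
contact_force: [0.7, -0.3, -0.7]
gripper_width: 0.0663
```

Call:
{"fn": "send_rows", "kwargs": {"gripper": -1, "squeeze": 30, "motion": [{"travel": [0, 0, 0], "spin": 0}, {"travel": [0, 0, 0], "spin": 0}, {"travel": [0, 0, 0], "spin": 0}, {"travel": [0, 0, 0], "spin": 0}, {"travel": [0, 0, 0], "spin": 0}]}}

```text
time_s: 18.17
tcp_pos: [0.4986, -0.1133, 0.1404]
eef_rot: [-176.9, -0.9, -80.6]
contact_force: [0.4, 0.0, -0.1]
gripper_width: 0.0378
```

Call:
{"fn": "send_rows", "kwargs": {"motion": [{"travel": [0, 0, 0], "spin": 0}, {"travel": [0, 0, 0], "spin": 0}, {"travel": [0, 0, 0], "spin": 0}, {"travel": [0, 0, 0], "spin": 0}]}}

```text
time_s: 18.5
tcp_pos: [0.4969, -0.1136, 0.1402]
eef_rot: [-177.1, -0.9, -80.7]
contact_force: [0.8, 1.4, -0.9]
gripper_width: 0.023
```

```bash
cat > wind.py <<'E'
from h import *
import sys
# args: cx cy stepdeg n
cx,cy,st,n=float(sys.argv[1]),float(sys.argv[2]),float(sys.argv[3]),int(sys.argv[4])
s=r.get_state(); M=R.from_euler('xyz',s["eef_rot"],degrees=True).as_matrix(); p=s["tcp_pos"]
a0=np.degrees(np.arctan2(p[1]-cy,p[0]-cx)); rad=np.hypot(p[0]-cx,p[1]-cy); print("phi",round(a0,1),"r",round(rad,4),"F",s["contact_force"].round(1),"rot",s["eef_rot"].round(1))
tt=np.radians(a0-90); F=s["contact_force"]; print("tangential resist",round(-(F[0]*np.cos(tt)+F[1]*np.sin(tt)),1),"radial out",round(F[0]*np.cos(np.radians(a0))+F[1]*np.sin(np.radians(a0)),1))
q=p.copy()
for i in range(n):
    a=np.radians(a0-st*(i+1)); rr=rad+(0.055-rad)*min(1,(i+1)/3)
    g=np.array([cx+rr*np.cos(a),cy+rr*np.sin(a),q[2]]); t=M.T@(g-q); print(np.round(t,4).tolist()); q=g
E
python3 wind.py .529 -.066 10 10
```

```text
phi -124.0 r 0.0574 F [ 0.8  1.4 -0.9] rot [-177.1   -0.9  -80.7]
tangential resist -0.2 radial out -1.6
[-0.0079, 0.006, -0.0004]
[-0.0087, 0.0045, -0.0004]
[-0.0093, 0.0028, -0.0003]
[-0.0094, 0.0019, -0.0002]
[-0.0096, 0.0003, -0.0002]
[-0.0095, -0.0014, -0.0001]
[-0.0091, -0.003, 0.0]
[-0.0084, -0.0045, 0.0001]
[-0.0075, -0.0059, 0.0002]
[-0.0064, -0.0072, 0.0003]
```

Call:
{"fn": "send_rows", "kwargs": {"motion": [{"travel": [-0.005, 0.005, 0], "spin": 0}, {"travel": [-0.0075, 0.006, 0], "spin": 0}, {"travel": [-0.0087, 0.0045, 0], "spin": 0}]}}

```text
time_s: 18.75
tcp_pos: [0.4818, -0.0975, 0.1402]
eef_rot: [-176.9, -1.2, -80.6]
contact_force: [3.4, -7.2, -1.2]
gripper_width: 0.0227
```

```bash
python3 wind.py .529 -.066 10 5
```

```text
phi -146.3 r 0.0568 F [ 3.4 -7.2 -1.2] rot [-176.9   -1.2  -80.6]
tangential resist 7.8 radial out 1.2
[-0.0095, 0.0027, -0.0003]
[-0.0097, 0.001, -0.0003]
[-0.0096, -0.0007, -0.0002]
[-0.0094, -0.0018, -0.0001]
[-0.009, -0.0034, 0.0]
```

Call:
{"fn": "send_rows", "kwargs": {"motion": [{"travel": [-0.0095, 0.0025, 0], "spin": 0}, {"travel": [-0.0097, 0.001, 0], "spin": 0}, {"travel": [-0.0096, -0.0006, 0], "spin": 0}, {"travel": [-0.0094, -0.0018, 0], "spin": 0}, {"travel": [-0.009, -0.0034, 0], "spin": 0}]}}

```text
time_s: 19.17
tcp_pos: [0.475, -0.0549, 0.1402]
eef_rot: [-177.0, -1.7, -80.6]
contact_force: [4.1, -10.0, -2.0]
gripper_width: 0.0227
```

```bash
python3 wind.py .529 -.066 10 5
```

```text
phi 168.4 r 0.0551 F [  4.1 -10.   -2. ] rot [-177.    -1.7  -80.6]
tangential resist 9.0 radial out -6.0
[-0.0086, -0.0042, -0.0]
[-0.0077, -0.0057, 0.0001]
[-0.0066, -0.0069, 0.0002]
[-0.0054, -0.0079, 0.0003]
[-0.0039, -0.0087, 0.0003]
```

```bash
python3 wind.py .5292 -.0688 10 5
```

```text
phi 165.7 r 0.0559 F [  4.1 -10.   -2. ] rot [-177.    -1.7  -80.6]
tangential resist 8.7 radial out -6.5
[-0.0084, -0.005, 0.0]
[-0.0073, -0.0063, 0.0001]
[-0.0061, -0.0074, 0.0002]
[-0.005, -0.0082, 0.0003]
[-0.0035, -0.0089, 0.0004]
```

Call:
{"fn": "send_rows", "kwargs": {"motion": [{"travel": [-0.0084, -0.005, 0], "spin": 0}, {"travel": [-0.0073, -0.0063, 0], "spin": 0}, {"travel": [-0.0061, -0.0074, 0], "spin": 0}, {"travel": [-0.005, -0.0082, 0], "spin": 0}, {"travel": [-0.0035, -0.0089, 0], "spin": 0}]}}

```text
time_s: 19.58
tcp_pos: [0.4967, -0.0239, 0.14]
eef_rot: [-178.1, -2.2, -80.7]
contact_force: [-12.8, 2.5, 13.6]
gripper_width: 0.0225
```

```bash
python3 wind.py .5292 -.0688 10 5
```

```text
phi 125.9 r 0.0555 F [-12.8   2.5  13.6] rot [-178.1   -2.2  -80.7]
tangential resist 9.0 radial out 9.5
[-0.0034, -0.009, 0.0002]
[-0.0018, -0.0095, 0.0003]
[-0.0001, -0.0096, 0.0003]
[0.0014, -0.0095, 0.0004]
[0.003, -0.0091, 0.0004]
```

```bash
python3 wind.py .528 -.067 10 5
```

```text
phi 126.0 r 0.0533 F [-12.8   2.5  13.6] rot [-178.1   -2.2  -80.7]
tangential resist 8.9 radial out 9.5
[-0.004, -0.0085, 0.0001]
[-0.0025, -0.0091, 0.0002]
[-0.0008, -0.0095, 0.0003]
[0.0014, -0.0095, 0.0004]
[0.003, -0.0091, 0.0004]
```

Call:
{"fn": "send_rows", "kwargs": {"motion": [{"travel": [-0.004, -0.0085, -0.0005], "spin": 0}, {"travel": [-0.0025, -0.0091, -0.0005], "spin": 0}, {"travel": [-0.0008, -0.0095, 0], "spin": 0}]}}

```text
time_s: 19.83
tcp_pos: [0.5157, -0.0153, 0.14]
eef_rot: [-178.9, -2.4, -80.7]
contact_force: [-9.0, 5.4, 11.1]
gripper_width: 0.022
```

```bash
python3 wind.py .528 -.067 10 5
```

```text
phi 103.4 r 0.0531 F [-9.   5.4 11.1] rot [-178.9   -2.4  -80.7]
tangential resist 7.5 radial out 7.4
[-0.0005, -0.0093, 0.0002]
[0.0012, -0.0094, 0.0002]
[0.0028, -0.0091, 0.0003]
[0.0049, -0.0082, 0.0004]
[0.0063, -0.0072, 0.0004]
```

Call:
{"fn": "send_rows", "kwargs": {"motion": [{"travel": [-0.0015, -0.0093, -0.001], "spin": 0}, {"travel": [0.001, -0.0094, -0.0007], "spin": 0}, {"travel": [0.0028, -0.0091, -0.0004], "spin": 0}, {"travel": [0.0046, -0.0084, 0], "spin": 0}]}}

```text
time_s: 20.17
tcp_pos: [0.5452, -0.0168, 0.1401]
eef_rot: [-179.8, -2.3, -80.9]
contact_force: [-5.7, 7.7, 6.7]
gripper_width: 0.0225
```

```bash
python3 wind.py .528 -.067 10 5
```

```text
phi 71.1 r 0.053 F [-5.7  7.7  6.7] rot [-179.8   -2.3  -80.9]
tangential resist 7.9 radial out 5.4
[0.0045, -0.0082, 0.0002]
[0.0059, -0.0073, 0.0003]
[0.0072, -0.0063, 0.0003]
[0.0085, -0.0043, 0.0004]
[0.0092, -0.0028, 0.0004]
```

Call:
{"fn": "send_rows", "kwargs": {"motion": [{"travel": [0.004, -0.0085, -0.0007], "spin": 0}, {"travel": [0.0057, -0.0075, -0.0005], "spin": 0}, {"travel": [0.007, -0.0065, 0], "spin": 0}, {"travel": [0.0082, -0.0048, 0], "spin": 0}, {"travel": [0.009, -0.003, 0], "spin": 0}]}}

```text
time_s: 20.58
tcp_pos: [0.5758, -0.0426, 0.1401]
eef_rot: [179.6, -2.0, -80.9]
contact_force: [-2.7, 7.6, 1.4]
gripper_width: 0.0221
```

```bash
python3 wind.py .528 -.067 10 5
```

```text
phi 27.0 r 0.0537 F [-2.7  7.6  1.4] rot [179.6  -2.  -80.9]
tangential resist 8.1 radial out 1.0
[0.009, -0.0025, 0.0003]
[0.0094, -0.0009, 0.0003]
[0.0095, 0.0007, 0.0003]
[0.0092, 0.0028, 0.0003]
[0.0085, 0.0044, 0.0003]
```

Call:
{"fn": "send_rows", "kwargs": {"motion": [{"travel": [0.009, -0.0025, 0], "spin": 0}, {"travel": [0.0094, -0.0009, 0], "spin": 0}, {"travel": [0.0095, 0.0007, 0], "spin": 0}]}}

```text
time_s: 20.83
tcp_pos: [0.5824, -0.0665, 0.1401]
eef_rot: [179.6, -1.6, -80.9]
contact_force: [-3.3, 7.6, 2.3]
gripper_width: 0.0224
```

```bash
python3 wind.py .528 -.067 8 5; python3 - <<'E'
from h import *
c=cam("scene"); im,d=r.capture("scene"); cv2.imwrite("pics/s2.png",cv2.resize(im[140:250,225:365],None,fx=5,fy=5,interpolation=cv2.INTER_CUBIC))
for t in ["pusher","bearing"]: net("scene",c,t,k=1)
E
```

```text
phi 0.6 r 0.0544 F [-3.3  7.6  2.3] rot [179.6  -1.6 -80.9]
tangential resist 7.6 radial out -3.2
[0.0075, 0.0015, 0.0002]
[0.0072, 0.0025, 0.0002]
[0.0068, 0.0035, 0.0002]
[0.0062, 0.0046, 0.0002]
[0.0055, 0.0054, 0.0002]
scene pinpoint pusher 0.6 [0.5043 0.1111 0.0766]
scene pinpoint bearing 0.54 [0.4988 0.1369 0.0616]
```

View pics/s2.png

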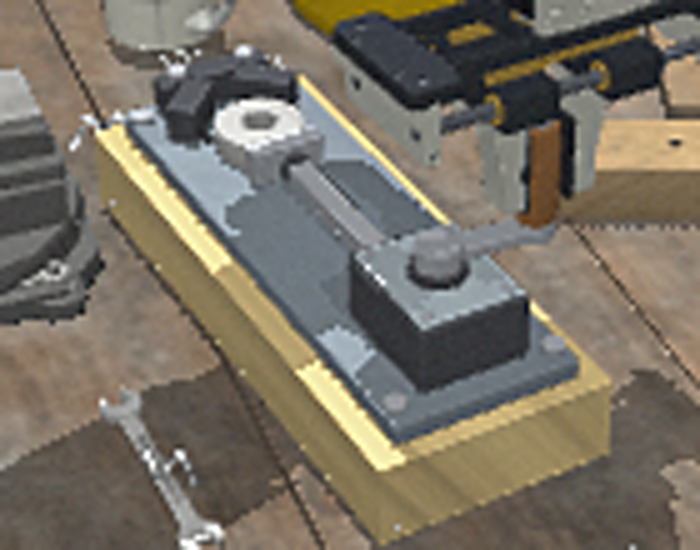

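The bearing, at (258,130) in the crop, is being pushed and is close to the V at (220,90). The sleeve is still held. I carry on, feeling the force.

Call:
{"fn": "send_rows", "kwargs": {"motion": [{"travel": [0.0075, 0.002, 0], "spin": 0}, {"travel": [0.0072, 0.0028, 0], "spin": 0}, {"travel": [0.0068, 0.0038, 0], "spin": 0}]}}

```text
time_s: 21.23
tcp_pos: [0.5799, -0.0857, 0.1402]
eef_rot: [179.9, -1.5, -80.9]
contact_force: [2.1, 7.8, -2.1]
gripper_width: 0.0222
```

```bash
python3 wind.py .528 -.067 8 4
```

```text
phi -19.8 r 0.0551 F [ 2.1  7.8 -2.1] rot [179.9  -1.5 -80.9]
tangential resist 8.1 radial out -0.7
[0.0064, 0.0042, 0.0002]
[0.0058, 0.0051, 0.0002]
[0.005, 0.0058, 0.0001]
[0.0042, 0.0064, 0.0001]
```

Call:
{"fn": "send_rows", "kwargs": {"motion": [{"travel": [0.0035, 0.0022, 0], "spin": 0}, {"travel": [0.0034, 0.0025, 0], "spin": 0}, {"travel": [0.0032, 0.0027, 0], "spin": 0}]}}

```text
time_s: 21.48
tcp_pos: [0.5771, -0.0928, 0.1402]
eef_rot: [-179.7, -1.3, -80.8]
contact_force: [2.0, 7.5, -0.8]
gripper_width: 0.0225
```

```bash
python3 wind.py .528 -.067 4.2 4
```

```text
phi -27.7 r 0.0554 F [ 2.   7.5 -0.8] rot [-179.7   -1.3  -80.8]
tangential resist 7.5 radial out -1.7
[0.0031, 0.0027, 0.0001]
[0.0029, 0.0029, 0.0]
[0.0026, 0.0031, 0.0]
[0.0025, 0.0032, 0.0]
```

Call:
{"fn": "send_rows", "kwargs": {"motion": [{"travel": [0.0034, 0.003, 0], "spin": 0}, {"travel": [0.0031, 0.0033, 0], "spin": 0}, {"travel": [0.0028, 0.0035, 0], "spin": 0}]}}

```text
time_s: 21.73
tcp_pos: [0.5734, -0.0992, 0.1403]
eef_rot: [-179.1, -1.1, -80.7]
contact_force: [5.4, 5.5, -3.9]
gripper_width: 0.0222
```

```bash
python3 wind.py .528 -.067 4.5 4
```

```text
phi -35.3 r 0.0557 F [ 5.4  5.5 -3.9] rot [-179.1   -1.1  -80.7]
tangential resist 7.7 radial out 1.2
[0.0028, 0.0033, 0.0]
[0.0025, 0.0035, -0.0]
[0.0022, 0.0037, -0.0]
[0.0021, 0.0038, -0.0]
```

Call:
{"fn": "send_rows", "kwargs": {"motion": [{"travel": [0.0029, 0.0037, 0], "spin": 0}, {"travel": [0.0027, 0.004, 0], "spin": 0}, {"travel": [0.0024, 0.0042, 0], "spin": 0}]}}

```text
time_s: 21.98
tcp_pos: [0.5687, -0.1053, 0.1403]
eef_rot: [-178.5, -1.1, -80.5]
contact_force: [7.6, 3.3, -5.4]
gripper_width: 0.0225
```

```bash
python3 wind.py .528 -.067 4.5 4
```

```text
phi -43.2 r 0.0559 F [ 7.6  3.3 -5.4] rot [-178.5   -1.1  -80.5]
tangential resist 7.6 radial out 3.2
[0.0023, 0.0038, -0.0001]
[0.002, 0.0039, -0.0001]
[0.0016, 0.004, -0.0001]
[0.0016, 0.004, -0.0001]
```

Call:
{"fn": "send_rows", "kwargs": {"motion": [{"travel": [0.0023, 0.0042, 0], "spin": 0}, {"travel": [0.002, 0.0044, 0], "spin": 0}, {"travel": [0.0017, 0.0046, 0], "spin": 0}]}}

```text
time_s: 22.23
tcp_pos: [0.5631, -0.1107, 0.1403]
eef_rot: [-177.8, -1.1, -80.3]
contact_force: [9.4, 0.7, -6.9]
gripper_width: 0.0226
```

```bash
python3 wind.py .528 -.067 4.5 4; python3 - <<'E'
from h import *
c=cam("scene"); im,d=r.capture("scene"); cv2.imwrite("pics/s3.png",cv2.resize(im[140:205,240:330],None,fx=7,fy=7,interpolation=cv2.INTER_CUBIC))
for t in ["pusher","bearing"]: net("scene",c,t,k=1)
E
```

```text
phi -51.2 r 0.0561 F [ 9.4  0.7 -6.9] rot [-177.8   -1.1  -80.3]
tangential resist 7.8 radial out 5.4
[0.0017, 0.0041, -0.0001]
[0.0013, 0.0042, -0.0001]
[0.001, 0.0042, -0.0001]
[0.001, 0.0042, -0.0001]
scene pinpoint pusher 0.67 [0.5033 0.1201 0.0766]
scene pinpoint bearing 0.45 [0.4971 0.1442 0.0643]
```

Call:
{"fn": "send_rows", "kwargs": {"motion": [{"travel": [0.0018, 0.0042, 0.0003], "spin": 0}, {"travel": [0.0016, 0.0044, 0.0003], "spin": 0}, {"travel": [0.0014, 0.0045, 0.0003], "spin": 0}]}}

```text
time_s: 22.63
tcp_pos: [0.5572, -0.1152, 0.1402]
eef_rot: [-177.2, -1.2, -80.1]
contact_force: [6.7, 2.8, -3.0]
gripper_width: 0.0223
```

```bash
python3 wind.py .528 -.067 4.5 4
```

```text
phi -58.8 r 0.0564 F [ 6.7  2.8 -3. ] rot [-177.2   -1.2  -80.1]
tangential resist 7.1 radial out 1.1
[0.001, 0.0043, -0.0002]
[0.0007, 0.0043, -0.0002]
[0.0003, 0.0043, -0.0002]
[0.0004, 0.0043, -0.0002]
```

Call:
{"fn": "send_rows", "kwargs": {"motion": [{"travel": [0.0011, 0.0044, 0], "spin": 0}, {"travel": [0.0008, 0.0045, 0], "spin": 0}, {"travel": [0.0005, 0.0046, 0], "spin": 0}]}}

```text
time_s: 22.88
tcp_pos: [0.5505, -0.1187, 0.1403]
eef_rot: [-176.6, -1.4, -79.9]
contact_force: [8.2, -2.1, -6.1]
gripper_width: 0.0226
```

```bash
python3 wind.py .528 -.067 4.5 4
```

```text
phi -66.5 r 0.0564 F [ 8.2 -2.1 -6.1] rot [-176.6   -1.4  -79.9]
tangential resist 6.7 radial out 5.2
[0.0004, 0.0044, -0.0002]
[0.0001, 0.0044, -0.0003]
[-0.0003, 0.0043, -0.0003]
[-0.0002, 0.0043, -0.0003]
```

Call:
{"fn": "send_rows", "kwargs": {"motion": [{"travel": [0.0007, 0.0044, 0], "spin": 0}, {"travel": [0.0003, 0.0045, 0], "spin": 0}, {"travel": [0, 0.0046, 0], "spin": 0}]}}

```text
time_s: 23.13
tcp_pos: [0.5429, -0.1215, 0.1403]
eef_rot: [-176.1, -1.6, -79.7]
contact_force: [9.3, -3.4, -4.5]
gripper_width: 0.0228
```

```bash
python3 wind.py .528 -.067 4.5 4
```

```text
phi -74.7 r 0.0565 F [ 9.3 -3.4 -4.5] rot [-176.1   -1.6  -79.7]
tangential resist 8.1 radial out 5.8
[-0.0003, 0.0044, -0.0003]
[-0.0006, 0.0043, -0.0003]
[-0.001, 0.0042, -0.0003]
[-0.0008, 0.0042, -0.0003]
```

Call:
{"fn": "send_rows", "kwargs": {"motion": [{"travel": [0.0001, 0.0045, 0], "spin": 0}, {"travel": [-0.0004, 0.0045, 0], "spin": 0}, {"travel": [-0.0008, 0.0045, 0], "spin": 0}]}}

```text
time_s: 23.38
tcp_pos: [0.5346, -0.1231, 0.1404]
eef_rot: [-175.7, -1.9, -79.5]
contact_force: [9.0, -5.4, -5.2]
gripper_width: 0.023
```

```bash
python3 wind.py .528 -.067 4.5 4; python3 - <<'E'
from h import *
c=cam("scene"); im,d=r.capture("scene"); cv2.imwrite("pics/s4.png",cv2.resize(im[140:205,240:330],None,fx=7,fy=7,interpolation=cv2.INTER_CUBIC))
for t in ["pusher","bearing"]: net("scene",c,t,k=1)
E
```

```text
phi -83.3 r 0.0565 F [ 9.  -5.4 -5.2] rot [-175.7   -1.9  -79.5]
tangential resist 8.3 radial out 6.4
[-0.0009, 0.0043, -0.0004]
[-0.0013, 0.0042, -0.0004]
[-0.0016, 0.004, -0.0004]
[-0.0014, 0.0041, -0.0004]
scene pinpoint pusher 0.69 [0.4969 0.1459 0.0737]
scene pinpoint bearing 0.48 [0.4941 0.1456 0.0645]
```

View pics/s4.png

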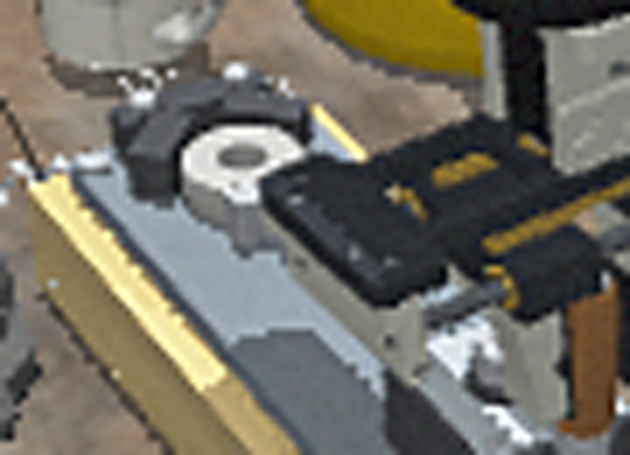

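The bearing, at (240,160) in the crop, is almost between the V wings. The force is still about the running friction, so I carry on in small steps.

Call:
{"fn": "send_rows", "kwargs": {"motion": [{"travel": [-0.0006, 0.0044, 0], "spin": 0}, {"travel": [-0.0011, 0.0044, 0], "spin": 0}, {"travel": [-0.0014, 0.0043, 0], "spin": 0}]}}

```text
time_s: 23.78
tcp_pos: [0.5255, -0.1234, 0.1404]
eef_rot: [-175.4, -2.2, -79.3]
contact_force: [8.3, -5.6, -2.7]
gripper_width: 0.023
```

```bash
python3 wind.py .528 -.067 4.5 4
```

```text
phi -92.5 r 0.0564 F [ 8.3 -5.6 -2.7] rot [-175.4   -2.2  -79.3]
tangential resist 8.6 radial out 5.2
[-0.0016, 0.0041, -0.0004]
[-0.0019, 0.0039, -0.0004]
[-0.0022, 0.0037, -0.0004]
[-0.0021, 0.0038, -0.0004]
```

Call:
{"fn": "send_rows", "kwargs": {"motion": [{"travel": [-0.0014, 0.0042, 0], "spin": 0}, {"travel": [-0.0018, 0.0042, 0], "spin": 0}, {"travel": [-0.0021, 0.004, 0], "spin": 0}]}}

```text
time_s: 24.03
tcp_pos: [0.516, -0.122, 0.1403]
eef_rot: [-175.2, -2.6, -79.1]
contact_force: [7.0, -5.8, -2.5]
gripper_width: 0.0232
```

```bash
python3 wind.py .528 -.067 4.5 4
```

```text
phi -102.3 r 0.0563 F [ 7.  -5.8 -2.5] rot [-175.2   -2.6  -79.1]
tangential resist 8.0 radial out 4.2
[-0.0023, 0.0038, -0.0004]
[-0.0026, 0.0035, -0.0004]
[-0.0028, 0.0033, -0.0004]
[-0.0027, 0.0033, -0.0004]
```

Call:
{"fn": "send_rows", "kwargs": {"motion": [{"travel": [-0.0021, 0.0038, 0], "spin": 0}, {"travel": [-0.0024, 0.0037, 0], "spin": 0}, {"travel": [-0.0027, 0.0034, 0], "spin": 0}]}}

```text
time_s: 24.28
tcp_pos: [0.507, -0.119, 0.1404]
eef_rot: [-175.0, -3.0, -78.9]
contact_force: [6.4, -8.1, -2.3]
gripper_width: 0.0233
```

```bash
python3 wind.py .528 -.067 4.5 4
```

```text
phi -112.0 r 0.0561 F [ 6.4 -8.1 -2.3] rot [-175.    -3.   -78.9]
tangential resist 9.0 radial out 5.1
[-0.0028, 0.0033, -0.0004]
[-0.0031, 0.0031, -0.0004]
[-0.0033, 0.0028, -0.0004]
[-0.0032, 0.0028, -0.0004]
```

Call:
{"fn": "send_rows", "kwargs": {"motion": [{"travel": [-0.0028, 0.0033, 0], "spin": 0}, {"travel": [-0.003, 0.003, 0], "spin": 0}]}}

```text
time_s: 24.45
tcp_pos: [0.5015, -0.1163, 0.1404]
eef_rot: [-174.9, -3.3, -78.8]
contact_force: [8.1, -9.3, -4.3]
gripper_width: 0.0235
```

```bash
python3 wind.py .528 -.067 4.5 3
```

```text
phi -118.3 r 0.0559 F [ 8.1 -9.3 -4.3] rot [-174.9   -3.3  -78.8]
tangential resist 11.6 radial out 4.3
[-0.0031, 0.003, -0.0004]
[-0.0034, 0.0028, -0.0004]
[-0.0035, 0.0025, -0.0004]
```

Call:
{"fn": "send_rows", "kwargs": {"motion": [{"travel": [0, 0, 0], "spin": 0}]}}

```text
time_s: 24.53
tcp_pos: [0.5013, -0.1164, 0.1403]
eef_rot: [-175.0, -3.3, -78.8]
contact_force: [0.0, 5.4, 0.1]
gripper_width: 0.0234
```

```bash
python3 wind.py .528 -.067 2 2; python3 -c "
from h import *
for i in range(4):
    r.capture('scene'); s=r.get_state(); F=s['contact_force']; p=s['tcp_pos']; a=np.arctan2(p[1]+.067,p[0]-.528); print(np.degrees(a).round(2), (-(F[0]*np.sin(a)-F[1]*np.cos(a))).round(2),F.round(1))"
```

```text
phi -118.4 r 0.0562 F [0.  5.4 0.1] rot [-175.    -3.3  -78.8]
tangential resist -2.5 radial out -4.7
[-0.0016, 0.0012, -0.0002]
[-0.0016, 0.0011, -0.0002]
-118.47 1.88 [ 2.  -0.3  0.4]
-118.52 1.39 [ 1.2 -0.6 -0.3]
-118.49 1.27 [1.5 0.1 0.4]
-118.5 2.24 [ 2.  -1.   1.6]
```

The force rose from about 7.7 N running to 11.6 N at the sleeve over about 0.2 rad since touch, so the nip is about 25 N. I'm releasing the sleeve.

Call:
{"fn": "send_rows", "kwargs": {"gripper": 0.3, "motion": [{"travel": [0, 0, 0], "spin": 0}, {"travel": [0, 0, 0], "spin": 0}, {"travel": [0, 0, 0], "spin": 0}, {"travel": [0, 0, 0], "spin": 0}, {"travel": [0, 0, 0], "spin": 0}]}}

```text
time_s: 25.15
tcp_pos: [0.5026, -0.1159, 0.141]
eef_rot: [-174.8, -3.3, -78.8]
contact_force: [-0.1, 1.1, -0.7]
gripper_width: 0.0514
```

```bash
python3 g.py .5013 -.1164 .26
```

```text
tool travel [ 0.0071 -0.0094 -0.1185] norm 0.119 yaw now [-174.8   -3.3  -78.8] tcp [ 0.5026 -0.1159  0.141 ] F [-0.1  1.1 -0.7]
```

Call:
{"fn": "send_rows", "kwargs": {"motion": [{"travel": [0.0006, -0.0008, -0.01], "spin": 0}, {"travel": [0.0009, -0.0012, -0.015], "spin": 0}, {"travel": [0.0012, -0.0016, -0.02], "spin": 0}, {"travel": [0.0012, -0.0016, -0.02], "spin": 0}, {"travel": [0.0012, -0.0016, -0.02], "spin": 0}]}}

```text
time_s: 25.57
tcp_pos: [0.4988, -0.1164, 0.2246]
eef_rot: [-175.3, -3.2, -78.9]
contact_force: [0.2, -0.1, 0.3]
gripper_width: 0.0568
```

Call:
{"fn": "send_rows", "kwargs": {"motion": [{"travel": [0.001, -0.001, -0.02], "spin": 0}, {"travel": [0.02, 0, -0.02], "spin": 0}, {"travel": [0.03, 0.01, -0.01], "spin": 0}, {"travel": [0.03, 0.01, 0], "spin": 0}, {"travel": [0, 0, 0], "spin": 0}]}}

```text
time_s: 25.98
tcp_pos: [0.4938, -0.1994, 0.2864]
eef_rot: [-174.7, -3.3, -78.6]
contact_force: [-0.2, -1.4, 0.4]
gripper_width: 0.0567
```

```bash
python3 - <<'E'
from h import *
print(r.get_state()["contact_force"],r.get_state()["tcp_pos"])
for n in ["scene","top"]:
    c=cam(n); im,d=r.capture(n)
    if n=="scene": cv2.imwrite("pics/s5.png",cv2.resize(im[140:250,225:365],None,fx=5,fy=5,interpolation=cv2.INTER_CUBIC))
    for t in ["pusher","bearing","sleeve","black_tape","hex_nut_m20","wrench_10","pine_block"]: net(n,c,t,k=1)
E
```

```text
[-0.19654983 -1.41512411  0.36999349] [ 0.49380667 -0.19936898  0.28638721]
scene pinpoint pusher 0.5 [ 0.4384 -0.3502 -0.0036]
scene pinpoint bearing 0.64 [ 0.7226  0.1025 -0.0025]
scene pinpoint sleeve 0.52 [ 0.4994 -0.1141  0.1536]
scene pinpoint black_tape 0.97 [ 0.4395 -0.3484 -0.007 ]
scene pinpoint hex_nut_m20 0.55 [ 0.6119 -0.2809  0.0034]
scene pinpoint wrench_10 0.69 [ 0.3811 -0.0435 -0.0026]
scene pinpoint pine_block 0.67 [ 0.7187  0.0973 -0.0032]
top pinpoint black_tape 0.84 [ 0.4434 -0.3521  0.0017]
top pinpoint pine_block 0.96 [0.7239 0.0993 0.0011]
```

View pics/s5.png

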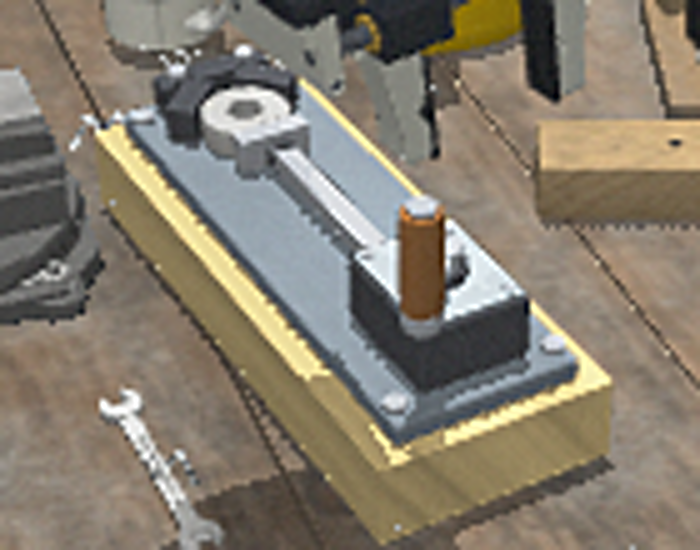

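The bearing, at (245,115) in the crop, is seated in the V with the pusher against it. The sleeve stands free and the bystanders are where they were.

```bash
python3 -c "
from plant import r
print(r.close_job(), r.get_state()['time_s'])"
```

```text
the job is handed in; nothing more can be done
the job is handed in; nothing more can be done
```

I placed the bearing flat on the bed and let go. I then took the crank by its sleeve, wound it about 354° clockwise until the nip was felt, let go and backed off. The job was handed in after about 26 s of robot time, well inside the 72 s limit.

**Nip force:** the sleeve needed about 7.7 N while running freely and 11.6 N at the end, which puts about 25 N on the bearing. Counting the crank angle since first touch (about 0.2 rad) gives much the same. The readings are noisy by about 1 N at the sleeve, so the nip could be some 6 N either way. I did not nudge the crank again to confirm it.

**Last checks:**
- The final picture shows the bearing seated in the V with the pusher against it, the sleeve free and the gripper clear.
- The tape, pine block and spanner are where they first stood. The nut was detected in the final picture, but I had no earlier measurement to compare it with.
- In the final pictures the networks failed on the pusher and bearing: the scene camera took the tape and the pine block for them, and the top camera found neither. I relied on the picture for those two.
- The tool picked up a tilt of up to about 6° from fast moves. It did not harm the grasps, and the largest force read at the wrist was about 19 N.

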